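# Put the turning tool away in the sprung tool drawer

### The job

The potter's turning tool has been left on the bench: put it away in the steel tool drawer. Press the thumb release on the drawer's top so the tray springs out to its stop, lift the tray's front over the stop and draw it fully out, and lay the tool in it without dropping it. Then lift the tray back over the stop and push it home until it clicks and stays shut, without slamming it or ramming it against its rubber stops, and leave the other things on the bench where they are.

Things in the scene. Friction and masses are not known exactly. Their poses are not given: they have to be found in the camera images.
- till: the grey steel tool drawer unit, screwed to the bench: 280 wide, 260 deep, 76 high, flat deck on top; it holds one tray. Origin at bench level under the middle of its open front face; x points into the unit (away from the robot), y along the front, z up. Latched, the tray's front panel (272 wide, 60 high, 10 thick, top 70 mm above the bench) stands 7 to 11 mm before that face
- release_top (a point): centre of the top of the thumb release: a black ridged pad 48 (along the front) x 30 mm, 15 mm proud of the deck, 63 to 67 mm behind the front face. It presses straight down 9 mm against a spring (3 N at first, 7 N at the bottom) and comes back up when let go. At about 6 mm the tray is let go and springs out towards the robot. Axes as till
- release (a joint): how far the thumb release is pressed, m: 0 up, 0.009 fully down. As the tray is pushed in, the rod pushes back from 0.043 on (6 N), from 0.02 on the tray's catch also pushes the release down (some 13 N in all), and just before the tray's resting place the release springs up again: the click. Not clicked, the tray springs out again
- runner (a joint): how far the tray is out, m, along the unit's -x. Latched it rests between 0.001 and 0.005, different each time. Released, a spring rod (8 N, falling to 4 N) throws it out to 0.043 to 0.045, where a lug under the tray meets the lip of the unit. With its front lifted over the lip it pulls freely to 0.112, its end. Coming back the lug meets the lip at 0.063: lift again until past 0.045
- handle (a point): middle of the tray's handle: a round steel bar 10 mm thick, 110 long along y, 44 mm above the bench, 33 mm of free space between it and the tray's front; two posts 50 mm either side of the middle run back to it. Moves with the tray. Lifting it tilts the tray about its back edge, 259 mm behind: 9 mm of lift (some 5 N) clears the stop, 15 mm is the most; let go, it falls back. Axes as till
- tray_floor (a point): middle of the tray's inner floor, 22 mm above the bench, 154 mm behind the handle bar; moves with the tray. Inside, the tray is 232 along y and from 106 mm before to 108 mm behind this point along x; side walls 32 mm above the floor. Drawn fully out, only its front 118 mm are clear of the unit's deck. Axes as till
- tool_mid (a point): middle of the turning tool's grip, half-way up. A wooden grip 14 x 14 mm, 100 long, with a flat steel ribbon loop up to 31 mm wide at each end: 185 mm long in all, lying along its own y axis, 45 g. It lies on the bench left or right of the drawer unit, this point 7 mm above the bench
- buffer: two rubber stops on the unit's front edges (4 mm thick, 30 high, 132 mm either side of the middle) that the back of the tray's front meets 3 to 7 mm past its latched place; not to be hit with over 45 N. Origin as till
- tool: the same tool; origin at the underside of its middle
- pump: white pump bottle, 72 mm diameter, 158 high, beside the drawer on the side where the tool is not. Origin at the centre of its underside
- wheel: banding wheel (turntable), 220 mm diameter, 90 high, on the robot's left. Origin at the centre of its underside
- jar: lidded raw clay jar on the banding wheel, 114 mm diameter, 135 high. Origin at the centre of its underside
- crock: blue crock with brushes, 94 mm diameter, 115 high (brushes to 160), on the robot's right. Origin at the centre of its underside

How it is judged:
By the outcome, as a careful person would: the job done as asked, in the order asked, and still so for the second after the job is handed in, with the robot touching nothing.
It also fails if it takes over 72 s, if anything falls off the work surface, if the arm or the gripper's body presses on something with over 40 N, if the wrist force passes 120 N, or if a joint passes its speed limit or range.

### The arm

A 6-joint arm with a two-finger parallel gripper is mounted at the origin on the work surface. World frame = base frame: x ahead of the robot, y to its left, z up, the work surface at z = 0. Lengths are in mm, angles in rad, forces in N, time in s.
With the tool pointing down it reaches from about 275 to 750 mm from the base axis. Payload 10.2 kg.
Tool frame: the origin (TCP) lies between the finger pads; the fingertips stand 11 mm ahead of it and the grasp point (between the pads) lies 8 mm behind it; z points along the fingers, y is the line along which they close (so a half turn about z gives the same grasp; the last joint's range is limited). The gripper opens to 85 mm and grips with 20 to 120 N. Pads are 22 mm wide; open, the fingers measure 114 mm over their backs; the gripper's body (76 mm by 85 mm) begins 54 mm behind the grasp point. The pads swing forward as they close: fully open they stand 13 mm farther back than shut.
Start: joints at [-1.486, 0.313, 1.498, -0, 1.331, -0.223], TCP at [159.043, -500.337, 242.294] pointing down, gripper open.
Joint ranges: [-2.94, 2.94], [-0.97, 2.17], [0.19, 2.56], [-1.23, 4.37], [0.02, 3.11], [-2.88, 2.88]. Speed limits (rad/s): [2.39, 2.39, 3.01, 3.14, 3.14, 3.14].

### API

Orientations are given as a unit quaternion [w, x, y, z].
In Python, from rig import sense, eyes, finish_job gives the robot as it stands.
- The arm moves only by the shell command python3 -m jog 'ROWS' [FORCE]. ROWS is JSON, a list of rows, each a list of 7 numbers: the shift along the tool's x, y, z in m, then the turn, a rotation vector about the tool's x, y, z in rad, then the finger opening in m, from 0 to 0.0854. In form: [[dx, dy, dz, rx, ry, rz, gripper], ...]. A call has 1 to 5 rows; each row shifts and turns the commanded pose from where the row before left it, along the tool's axes as they then stand; what a row does not reach is not made up. A row lasts 1/10 s, in which the tool goes at most 50 mm and 8.59 degrees, less where a joint would pass 70% of its speed; a pose out of reach is approached as far as the arm can. A call is refused whole if a number of a shift passes 0.05 or a number of a turn 0.15, either way. A call with a gripper value outside its range is refused whole. The fingers move at their own pace and stop on an object; FORCE is the grip in N (left out, the last holds). Time passes only in rows, so rows that do not move let the fingers close. It gives the time, the measured TCP pose, the force, the opening and the grip force at its end, in the units of the state.
- sense(): the state, without advancing time (a new reading comes with each control period).
- eyes.capture(name): name is "side" or "top" or "wrist"; returns the picture (400x640x3 uint8, red, green, blue); there is no depth.
- eyes.calibration(name): a dict with "fx", "fy", "cx", "cy" (pixels), "cam_to_world" (4x4, takes a point from camera to world coordinates); the wrist camera has in their place "mount" (4x4, takes a point from camera to tool coordinates, whose origin is the TCP and whose axes are the flange's). Camera axes: x right, y down, z forward; pixel columns grow to the right and rows downward; lengths in mm; the calibration is good to about 2 mm. A picture is of the moment at which its call begins: read the wrist's pose just before it. calibration takes no time and is no camera call.
- finish_job(): hands the job in; it is judged then, once.
The state is a dict: "time_s": time; "joints": joint angles; "dq": joint speeds; "tau": joint torques, N m; "eef_pos": TCP position; "ee_rot": TCP orientation; "force": force on the tool from outside, world axes, zero at the start; "wrist_torque": the same for the moment, N m; "grip_width": opening from 0.0 (shut) to 1.0 (fully open); "grip_force": force on a finger pad.
Only numpy, scipy, OpenCV 4.12 (cv2) and the standard library are available. Lean on these libraries where they do the work, as an engineer would, in place of code of your own. Each camera call takes 0.05 s, during which the arm holds its last target. There are 200 camera calls.

## Working session

There is one attempt and no reset: what is moved stays moved. The work goes in short steps, Python scripts to look and compute and a shell command to move; the robot and the scene stay as the last step left them, time stands still between calls to the robot, and variables do not carry over. Pictures are saved under pics/ and viewed, at most 10 in all, crops included, and the job is handed in when it is done.

```bash
mkdir -p pics; ls; python3 - <<'E'
from rig import sense, eyes
import cv2,numpy as np
s=sense();print({k:np.round(v,3).tolist() for k,v in s.items()})
for n in("top","side"):
    cv2.imwrite(f"pics/{n}0.png",eyes.capture(n)[:,:,::-1]);c=eyes.calibration(n);print(n,{k:np.round(v,3).tolist() for k,v in c.items()})
print({k:np.round(v,3).tolist() for k,v in eyes.calibration("wrist").items()})
E
```

```text
pics
{'time_s': 0.0, 'joints': [-1.486, 0.313, 1.498, 0.0, 1.331, -0.223], 'dq': [-0.001, 0.001, -0.0, 0.001, -0.001, -0.001], 'tau': [0.0, -41.227, -25.974, -0.0, 0.004, -0.0], 'eef_pos': [159.024, -500.071, 241.723], 'ee_rot': [-0.001, 0.988, 0.153, 0.0], 'force': [0.701, 0.539, -0.02], 'wrist_torque': [-0.038, -0.026, -0.018], 'grip_force': 0.0, 'grip_width': 1.001}
top {'fx': 411.056, 'fy': 411.056, 'cx': 320.507, 'cy': 206.421, 'cam_to_world': [[-0.048, -0.978, 0.203, 312.183], [-0.999, 0.046, -0.013, 25.012], [0.004, -0.204, -0.979, 1355.561], [0.0, 0.0, 0.0, 1.0]]}
side {'fx': 491.729, 'fy': 491.729, 'cx': 319.12, 'cy': 186.413, 'cam_to_world': [[-0.967, -0.164, 0.194, 224.594], [-0.254, 0.62, -0.743, 1323.653], [0.001, -0.768, -0.641, 1207.527], [0.0, 0.0, 0.0, 1.0]]}
{'fx': 321.378, 'fy': 321.378, 'cx': 316.916, 'cy': 191.626, 'mount': [[-0.0, -0.954, -0.3, 75.998], [1.0, 0.0, -0.001, -0.335], [0.001, -0.3, 0.954, -131.392], [0.0, 0.0, 0.0, 1.0]]}
```

View pics/top0.png

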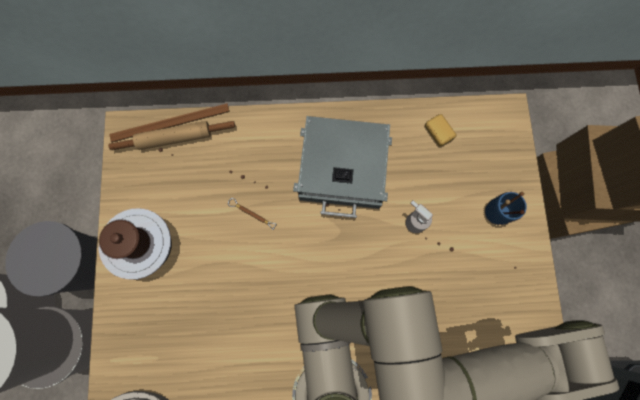

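View pics/side0.png

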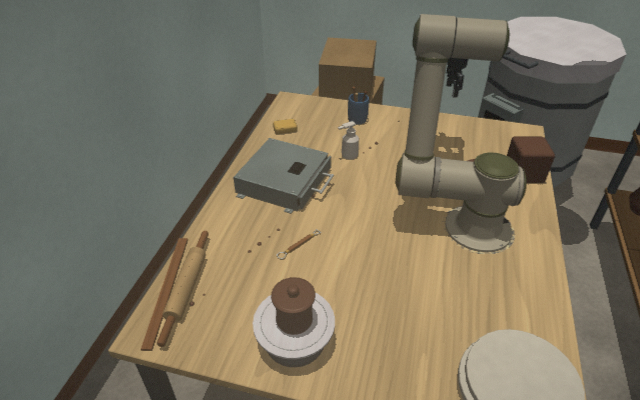

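The top view shows the drawer (deck about 300–390, 117–198), the release at (343,175), the handle at (338,216) and the tool from (232,202) to (274,226), on the robot's left of the drawer. The pump is at (419,217), to the right. The side view agrees.

```bash
cat > h.py <<'E'
import numpy as np,cv2
from rig import sense,eyes
from scipy.spatial.transform import Rotation as R
def q2R(q): return R.from_quat([q[1],q[2],q[3],q[0]]).as_matrix()
def cam(n):
    c=eyes.calibration(n)
    if n=="wrist":
        s=sense();T=np.eye(4);T[:3,:3]=q2R(s["ee_rot"]);T[:3,3]=s["eef_pos"];c["cam_to_world"]=T@np.array(c["mount"])
    c["cam_to_world"]=np.array(c["cam_to_world"]);return c
def ray(c,uv,z):
    uv=np.atleast_2d(np.array(uv,float));d=np.c_[(uv[:,0]-c["cx"])/c["fx"],(uv[:,1]-c["cy"])/c["fy"],np.ones(len(uv))]@c["cam_to_world"][:3,:3].T
    o=c["cam_to_world"][:3,3];return o+d*((z-o[2])/d[:,2])[:,None]
def proj(c,p):
    p=np.atleast_2d(p);q=(p-c["cam_to_world"][:3,3])@c["cam_to_world"][:3,:3];return np.c_[q[:,0]/q[:,2]*c["fx"]+c["cx"],q[:,1]/q[:,2]*c["fy"]+c["cy"]]
def show(n,f):
    c=cam(n);im=eyes.capture(n);cv2.imwrite(f"pics/{f}.png",im[:,:,::-1]);return c,im
E
python3 - <<'E'
from h import *
im=cv2.imread("pics/top0.png");c=cam("top");hsv=cv2.cvtColor(im,cv2.COLOR_BGR2HSV)
H,S,V=cv2.split(hsv)
g=((S<60)&(V>80)).astype(np.uint8); g[:105]=0;g[240:]=0;g[:,:280]=0;g[:,400:]=0
k=max(cv2.findContours(cv2.morphologyEx(g,cv2.MORPH_OPEN,np.ones((7,7))),0,2)[0],key=cv2.contourArea)
r=cv2.minAreaRect(k);b=cv2.boxPoints(r);print("deck",r,ray(c,b,76).round(1).tolist())
p=cv2.approxPolyDP(cv2.convexHull(k),4,True)[:,0];print(p.tolist(),ray(c,p,76).round(1).tolist())
d=(V<50).astype(np.uint8);d[:160]=0;d[188:]=0;d[:,:325]=0;d[:,360:]=0
m=cv2.moments(d,True);u=[m["m10"]/m["m00"],m["m01"]/m["m00"]];print("rel",u,m["m00"],ray(c,u,91))
print(im[213,255],hsv[213,250:262].tolist(),hsv[150,240].tolist())
# tool vs local background
roi=im[190:235,222:285].astype(int);cv2.imwrite("pics/crop.png",np.hstack([cv2.resize(im[190:240,222:292],None,fx=5.5,fy=5.5,interpolation=2),cv2.resize(im[165:215+10,295:355],None,fx=5.5,fy=5.5,interpolation=2)[:275]]))
E
```

```text
deck ((343.24383544921875, 160.18356323242188), (93.1694564819336, 81.54944610595703), 6.009006023406982) [[616.3, 95.1, 76.0], [892.5, 57.2, 76.0], [843.7, -248.6, 76.0], [570.7, -198.4, 76.0]]
[[306, 117], [389, 124], [386, 199], [351, 202], [294, 191]] [[883.8, 41.5, 76.0], [846.3, -232.7, 76.0], [592.1, -202.3, 76.0], [587.6, -90.0, 76.0], [632.1, 90.2, 76.0]]
rel [342.11353711790395, 175.0174672489083] 229.0 [[673.70800337 -65.84544738  91.        ]]
[ 75 106 135] [[13, 141, 116], [12, 141, 121], [13, 141, 119], [13, 134, 120], [14, 126, 121], [16, 113, 135], [17, 102, 157], [18, 100, 169], [18, 97, 178], [18, 97, 182], [18, 98, 182], [18, 98, 183]] [18, 97, 176]
```

View pics/crop.png

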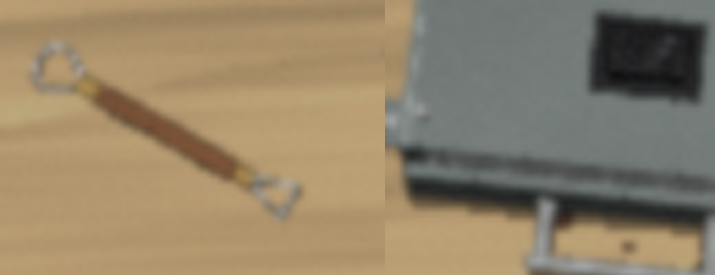

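The crop shows the tool's brown grip sloping down to the right and centred near (253,213). The drawer front's near-left corner is at about (297,193).

```bash
cat >> h.py <<'E'
def plan(p,yaw,n,hold=None):
    "rows (tool axes) from the present pose to TCP p (mm), tool-x heading yaw (deg), tool down; n rows"
    s=sense();R0=q2R(s["ee_rot"]);y=np.radians(yaw)
    R1=np.array([[np.cos(y),np.sin(y),0],[np.sin(y),-np.cos(y),0],[0,0,-1]])
    w=R.from_matrix(R0.T@R1).as_rotvec();d=(np.array(p)-s["eef_pos"])/1000/n
    for i in range(n): print(np.round(np.r_[(R0@R.from_rotvec(w*i/n).as_matrix()).T@d,w/n],4).tolist())
E
python3 - <<'E'
from h import *
im=cv2.imread("pics/top0.png");c=cam("top");H,S,V=cv2.split(cv2.cvtColor(im,cv2.COLOR_BGR2HSV))
d=(S>118).astype(np.uint8);d[:195]=0;d[235:]=0;d[:,:225]=0;d[:,285:]=0
k=max(cv2.findContours(d,0,2)[0],key=cv2.contourArea);r=cv2.minAreaRect(k);b=cv2.boxPoints(r)
P=ray(c,b,10);print(r,P.mean(0),P.tolist());v=P[0]-P[1];w=P[1]-P[2]
for e in(v,w):print(np.linalg.norm(e),np.degrees(np.arctan2(e[1],e[0])))
print("pump",ray(c,[419,222],80))
plan([600,-50,260],82.2,13)
E
```

```text
((251.38723754882812, 213.31158447265625), (34.97196960449219, 3.431828498840332), 29.357755661010742) [578.94154146 238.09070225  10.        ] [[605.4049256480555, 291.2002986970848, 10.0], [615.3742854803634, 285.5245528973216, 10.0], [552.3889654417037, 184.92856205546747, 10.0], [542.5979892648614, 190.7093953364495, 10.0]]
11.471801334122 150.34631928082334
118.68742104295123 57.948429633144734
pump [[ 512.35621298 -299.47674689   80.        ]]
[0.0428, -0.0227, -0.0014, -0.0001, -0.0001, -0.0867]
[0.0446, -0.0189, -0.0014, -0.0001, -0.0001, -0.0867]
[0.0461, -0.015, -0.0014, -0.0001, -0.0001, -0.0867]
[0.0472, -0.0109, -0.0014, -0.0001, -0.0001, -0.0867]
[0.048, -0.0068, -0.0014, -0.0001, -0.0001, -0.0867]
[0.0484, -0.0026, -0.0014, -0.0001, -0.0001, -0.0867]
[0.0484, 0.0016, -0.0014, -0.0001, -0.0001, -0.0867]
[0.0481, 0.0058, -0.0014, -0.0001, -0.0001, -0.0867]
[0.0475, 0.0099, -0.0014, -0.0001, -0.0001, -0.0867]
[0.0464, 0.014, -0.0014, -0.0001, -0.0001, -0.0867]
[0.045, 0.0179, -0.0014, -0.0001, -0.0001, -0.0867]
[0.0433, 0.0218, -0.0014, -0.0001, -0.0001, -0.0867]
[0.0413, 0.0254, -0.0014, -0.0001, -0.0001, -0.0867]
```

```bash
python3 -m jog '[[0.043,-0.023,-0.001,0,0,-0.087,0.0854],[0.0446,-0.019,-0.001,0,0,-0.087,0.0854],[0.046,-0.015,-0.001,0,0,-0.087,0.0854],[0.047,-0.011,-0.001,0,0,-0.087,0.0854],[0.048,-0.007,-0.001,0,0,-0.087,0.0854]]'
python3 -m jog '[[0.048,-0.003,-0.001,0,0,-0.087,0],[0.048,0.002,-0.001,0,0,-0.087,0],[0.048,0.006,-0.001,0,0,-0.087,0],[0.0475,0.010,-0.001,0,0,-0.087,0],[0.046,0.014,-0.001,0,0,-0.087,0]]'
python3 -m jog '[[0.045,0.018,-0.001,0,0,-0.087,0],[0.043,0.022,-0.001,0,0,-0.087,0],[0.041,0.025,-0.001,0,0,-0.087,0],[0,0,0,0,0,0,0],[0,0,0,0,0,0,0]]'
python3 - <<'E'
from h import *
s=sense();print(s["eef_pos"],s["ee_rot"],s["grip_width"],s["joints"])
show("wrist","w1")
E
```

```text
time_s: 0.6
eef_pos: [329.1, -325.0, 247.2]
ee_rot: [-0.0, 0.931, 0.364, -0.0]
force: [0.7, -1.4, -0.2]
grip_width: 1.0
grip_force: 0.0
time_s: 1.1
eef_pos: [498.0, -152.6, 252.2]
ee_rot: [-0.0, 0.831, 0.557, -0.0]
force: [-0.1, -0.6, -0.4]
grip_width: 0.144
grip_force: 0.0
time_s: 1.6
eef_pos: [598.1, -50.2, 254.5]
ee_rot: [-0.001, 0.752, 0.659, -0.001]
force: [-0.1, -0.3, -0.3]
grip_width: -0.001
grip_force: 0.0
[598.07113063 -50.24550805 254.45176119] [-5.52839712e-04  7.51855541e-01  6.59327453e-01 -5.00291136e-04] -0.0011480187689143148 [-2.78724603e-01  4.74961834e-01  1.23269255e+00 -2.44812022e-04
  1.43540961e+00 -1.47743329e-01]
```

View pics/w1.png

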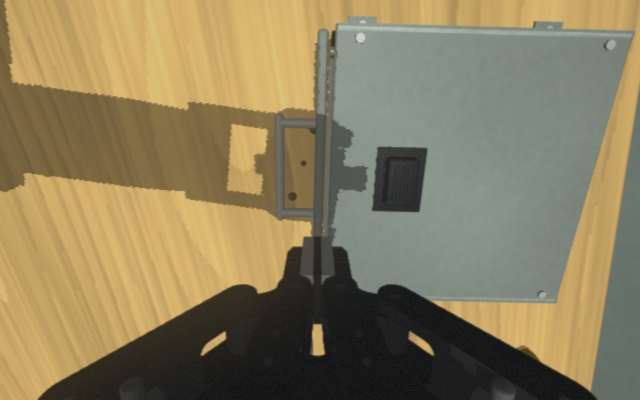

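The wrist view shows the handle bar at u≈280 (v 116–217), the tray's front panel at u≈322, the deck's front edge at u≈335 and the release pad around (404,181).

```bash
python3 - <<'E'
from h import *
c=cam("wrist");im=cv2.imread("pics/w1.png");g=cv2.cvtColor(im,6)
for n,uv,z in [("deck corners TL,TR,BR",[[336,27],[633,33],[557,300]],76),("relbase",[[378,148],[427,149],[421,212],[374,209]],76),("reltop",[[389,157],[421,158],[418,205],[386,203]],91),("bar ends",[[280,116],[279,215]],44),("panel top front",[[318,32],[317,225]],70)]:
    print(n,ray(c,uv,z).round(1).tolist())
P=ray(c,[[336,27],[633,33]],76);print(np.degrees(np.arctan2(*(P[1]-P[0])[[1,0]])))
print("row g",g[130:232:50,270:290].tolist(),g[181,365:440].tolist())
E
```

```text
deck corners TL,TR,BR [[630.1, 75.5, 76.0], [886.8, 36.3, 76.0], [845.3, -234.0, 76.0]]
relbase [[658.3, -35.2, 76.0], [705.3, -42.4, 76.0], [697.2, -107.3, 76.0], [649.4, -97.6, 76.0]]
reltop [[665.3, -42.0, 91.0], [694.8, -46.9, 91.0], [690.2, -93.2, 91.0], [659.5, -87.0, 91.0]]
bar ends [[565.2, 5.5, 44.0], [545.7, -103.3, 44.0]]
panel top front [[614.2, 74.6, 70.0], [588.6, -110.1, 70.0]]
-8.67703055553925
row g [[114, 111, 112, 111, 106, 102, 104, 108, 110, 107, 101, 98, 92, 87, 101, 116, 119, 121, 118, 116], [109, 106, 105, 105, 105, 99, 97, 104, 107, 106, 101, 99, 92, 86, 88, 100, 102, 103, 102, 100], [176, 171, 169, 167, 168, 169, 171, 173, 173, 174, 176, 175, 171, 168, 168, 167, 170, 170, 169, 169]] [86, 94, 124, 141, 143, 143, 144, 145, 140, 115, 71, 55, 56, 55, 53, 54, 56, 56, 52, 45, 38, 36, 41, 44, 52, 56, 54, 56, 47, 50, 53, 48, 50, 53, 52, 54, 52, 52, 49, 53, 49, 49, 48, 49, 50, 51, 46, 48, 47, 46, 44, 43, 49, 51, 49, 51, 51, 62, 116, 145, 146, 147, 148, 146, 147, 146, 147, 146, 146, 146, 145, 148, 146, 146, 144]
```

```bash
python3 - <<'E'
from h import *
plan([676,-67,112],81.3,4)
E
```

```text
[-0.0013, 0.02, 0.0357, -0.0003, 0.0, 0.0048]
[-0.0013, 0.02, 0.0357, -0.0003, 0.0, 0.0048]
[-0.0012, 0.02, 0.0357, -0.0003, 0.0, 0.0048]
[-0.0011, 0.02, 0.0357, -0.0003, 0.0, 0.0048]
```

```bash
python3 -m jog '[[-0.001,0.02,0.036,0,0,0.005,0],[-0.001,0.02,0.036,0,0,0.005,0],[-0.001,0.02,0.036,0,0,0.005,0],[-0.001,0.02,0.034,0,0,0.005,0],[0,0,0,0,0,0,0]]'
python3 -m jog '[[0,0,0.004,0,0,0,0],[0,0,0.004,0,0,0,0],[0,0,0.003,0,0,0,0],[0,0,0.003,0,0,0,0],[0,0,0,0,0,0,0]]'
```

```text
time_s: 2.15
eef_pos: [675.0, -67.4, 107.3]
ee_rot: [-0.004, 0.76, 0.65, -0.003]
force: [-0.6, 0.3, 0.3]
grip_width: -0.003
grip_force: 0.0
time_s: 2.65
eef_pos: [676.8, -66.1, 100.4]
ee_rot: [0.001, 0.759, 0.651, 0.0]
force: [-2.4, -1.1, 4.1]
grip_width: 0.003
grip_force: 1.9
```

```bash
python3 -m jog '[[0,0,0.002,0,0,0,0],[0,0,0.002,0,0,0,0],[0,0,0.002,0,0,0,0],[0,0,0,0,0,0,0]]'
python3 -m jog '[[0,0,0.001,0,0,0,0],[0,0,0.001,0,0,0,0],[0,0,0,0,0,0,0]]'
python3 - <<'E'
from h import *
show("wrist","w2")
E
```

```text
time_s: 3.05
eef_pos: [676.9, -66.0, 93.7]
ee_rot: [0.0, 0.759, 0.651, 0.0]
force: [-1.8, -0.3, 6.2]
grip_width: -0.001
grip_force: 2.9
time_s: 3.35
eef_pos: [676.9, -66.1, 92.1]
ee_rot: [0.0, 0.759, 0.651, 0.0]
force: [-2.2, -0.5, 6.1]
grip_width: -0.001
grip_force: 3.2
```

View pics/w2.png

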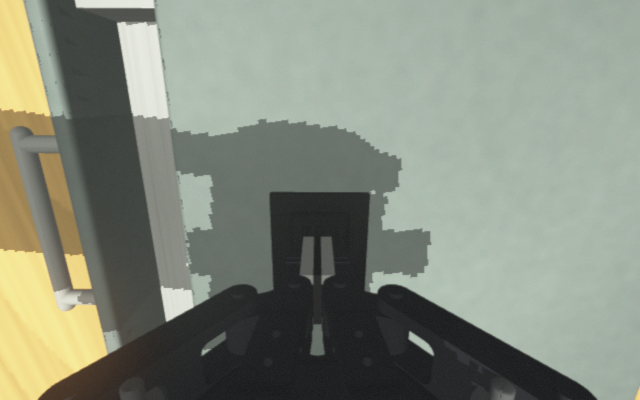

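The tray has sprung out: the panel now stands left of the deck edge (u 50–160), and the bar runs from (22,132) to (68,300).

```bash
python3 - <<'E'
from h import *
c=cam("wrist");P=ray(c,[[24,138],[66,299]],44);print(P,P.mean(0),np.linalg.norm(P[0]-P[1]))
s=sense();print(s["eef_pos"],s["ee_rot"])
ux=np.array([.9885,-.151]);print(np.array([610,-57])-ux*(54+41))
plan([516,-42.6,182],81.3,4)
E
```

```text
[[522.83788066   9.81116699  44.        ]
 [505.82317447 -93.64524027  44.        ]] [514.33052757 -41.91703664  44.        ] 104.84621323501449
[676.90178007 -66.05495724  92.08225411] [4.45204852e-04 7.58737718e-01 6.51396072e-01 1.85577411e-04]
[516.0925 -42.655 ]
[-0.0003, -0.0406, -0.0225, 0.0002, 0.0001, -0.0]
[-0.0003, -0.0406, -0.0225, 0.0002, 0.0001, -0.0]
[-0.0003, -0.0406, -0.0225, 0.0002, 0.0001, -0.0]
[-0.0003, -0.0406, -0.0225, 0.0002, 0.0001, -0.0]
```

```bash
python3 -m jog '[[0,0,-0.03,0,0,0,0],[0,0,-0.03,0,0,0,0],[0,-0.04,-0.03,0,0,0,0.028],[0,-0.041,0,0,0,0,0.028],[0,-0.041,0,0,0,0,0.028]]'
python3 -m jog '[[-0.001,-0.042,0,0,0,0,0.028],[0,0,0,0,0,0,0.028],[0,0,0,0,0,0,0.028]]'
python3 - <<'E'
from h import *
c,im=show("wrist","w3");s=sense();print(s["eef_pos"],s["ee_rot"],s["grip_width"])
print(proj(c,[[515,-42.3,44]]))
E
```

```text
time_s: 3.9
eef_pos: [554.7, -47.1, 181.5]
ee_rot: [0.0, 0.759, 0.651, 0.0]
force: [1.5, -0.2, 0.5]
grip_width: 0.33
grip_force: 0.0
time_s: 4.2
eef_pos: [514.4, -42.0, 181.7]
ee_rot: [0.0, 0.759, 0.651, 0.0]
force: [1.6, 0.2, -0.8]
grip_width: 0.329
grip_force: 0.0
[515.25830811 -42.24982713 181.69532183] [6.07085594e-04 7.58796642e-01 6.51327153e-01 4.76994838e-04] 0.32664678977492784
[[318.59999909 183.42762489]]
```

View pics/w3.png

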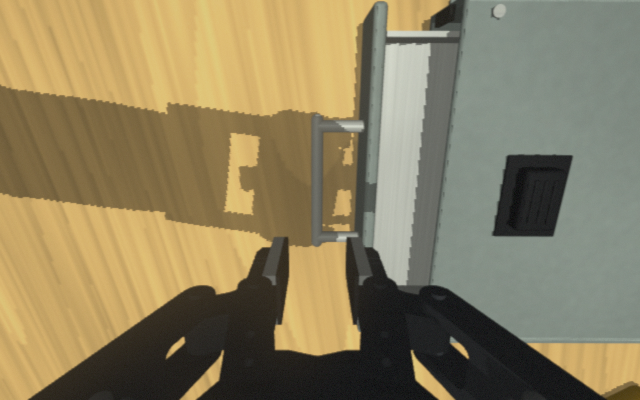

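```bash
python3 -m jog '[[0,0,0.04,0,0,0,0.028],[0,0,0.04,0,0,0,0.028],[0,0,0.03,0,0,0,0.028],[0,0,0.015,0,0,0,0.028],[0,0,0.01,0,0,0,0.028]]'
python3 -m jog '[[0,0,0.007,0,0,0,0.028],[0,0,0,0,0,0,0.028]]'
python3 -m jog '[[0,0,0,0,0,0,0],[0,0,0,0,0,0,0],[0,0,0,0,0,0,0],[0,0,0,0,0,0,0]]' 50
```

```text
time_s: 4.75
eef_pos: [515.1, -42.2, 44.7]
ee_rot: [-0.001, 0.759, 0.651, -0.0]
force: [-0.5, 0.0, 1.3]
grip_width: 0.331
grip_force: 0.0
time_s: 4.95
eef_pos: [514.8, -42.1, 38.9]
ee_rot: [-0.0, 0.759, 0.651, -0.0]
force: [-0.1, 0.4, -0.6]
grip_width: 0.331
grip_force: 0.0
time_s: 5.35
eef_pos: [514.9, -42.2, 39.9]
ee_rot: [0.001, 0.759, 0.651, 0.0]
force: [1.1, -0.3, 0.5]
grip_width: 0.097
grip_force: 48.8
```

```bash
python3 -m jog '[[0,0,-0.004,0,0,0,0],[0,0,-0.004,0,0,0,0],[0,0,-0.004,0,0,0,0],[0,0,-0.0005,0,0,0,0],[0,0,0,0,0,0,0]]'
python3 -m jog '[[0,-0.005,0,0,0,0,0],[0,-0.008,0,0,0,0,0],[0,-0.01,0,0,0,0,0],[0,-0.007,0,0,0,0,0],[0,0,0,0,0,0,0]]'
```

```text
time_s: 5.85
eef_pos: [514.2, -42.0, 51.8]
ee_rot: [-0.0, 0.759, 0.651, -0.0]
force: [1.1, -0.5, -3.2]
grip_width: 0.097
grip_force: 48.9
time_s: 6.35
eef_pos: [483.3, -37.2, 51.7]
ee_rot: [-0.001, 0.759, 0.651, -0.001]
force: [-1.4, -1.2, -3.5]
grip_width: 0.099
grip_force: 49.0
```

```bash
python3 -m jog '[[0,-0.006,0.004,0,0,0,0],[0,-0.008,0.004,0,0,0,0],[0,-0.008,0.003,0,0,0,0],[0,-0.007,0.001,0,0,0,0],[0,0,0,0,0,0,0]]'
python3 -m jog '[[0,-0.003,0,0,0,0,0],[0,-0.003,0,0,0,0,0],[0,-0.002,0,0,0,0,0],[0,0,0,0,0,0,0]]'
```

```text
time_s: 6.85
eef_pos: [455.2, -32.9, 39.9]
ee_rot: [-0.0, 0.759, 0.651, -0.0]
force: [0.1, 0.5, 1.6]
grip_width: 0.092
grip_force: 49.5
time_s: 7.25
eef_pos: [448.0, -31.8, 39.9]
ee_rot: [-0.0, 0.759, 0.651, -0.0]
force: [0.1, 0.7, 2.6]
grip_width: 0.095
grip_force: 49.6
```

```bash
python3 -m jog '[[0,-0.001,0,0,0,0,0],[0,-0.001,0,0,0,0,0],[0,0,0,0,0,0,0]]'
```

```text
time_s: 7.55
eef_pos: [447.3, -31.9, 40.1]
ee_rot: [0.001, 0.759, 0.651, 0.001]
force: [5.1, 0.8, -0.2]
grip_width: 0.095
grip_force: 49.4
```

```bash
python3 -m jog '[[0,0,0,0,0,0,0.028],[0,0,0,0,0,0,0.028],[0,0,-0.03,0,0,0,0.028],[0,0,-0.045,0,0,0,0.028],[0,0,-0.045,0,0,0,0.05]]'
python3 - <<'E'
from h import *
s=sense();print(s["eef_pos"])
plan([579,238,160],58,7)
E
```

```text
time_s: 8.05
eef_pos: [445.4, -31.4, 160.9]
ee_rot: [-0.001, 0.759, 0.651, -0.001]
force: [1.6, 0.0, 1.1]
grip_width: 0.485
grip_force: 0.0
[445.43492736 -31.4389513  160.90565292]
[0.0409, 0.013, 0.0001, -0.0003, 0.0, 0.0581]
[0.0416, 0.0106, 0.0001, -0.0003, 0.0, 0.0581]
[0.0422, 0.0082, 0.0001, -0.0003, 0.0, 0.0581]
[0.0426, 0.0057, 0.0001, -0.0003, 0.0, 0.0581]
[0.0428, 0.0033, 0.0001, -0.0003, 0.0, 0.0581]
[0.043, 0.0008, 0.0001, -0.0003, 0.0, 0.0581]
[0.0429, -0.0017, 0.0001, -0.0003, 0.0, 0.0581]
```

```bash
python3 -m jog '[[0.041,0.013,0,0,0,0.058,0.04],[0.0415,0.0105,0,0,0,0.058,0.04],[0.042,0.008,0,0,0,0.058,0.04],[0.0425,0.006,0,0,0,0.058,0.04],[0.043,0.003,0,0,0,0.058,0.04]]'
python3 -m jog '[[0.043,0.001,0,0,0,0.058,0.04],[0.043,-0.002,0,0,0,0.058,0.04],[0,0,0,0,0,0,0.04],[0,0,0,0,0,0,0.04]]'
python3 - <<'E'
from h import *
c,im=show("wrist","w4");s=sense();print(s["eef_pos"],s["ee_rot"],s["grip_width"])
print(proj(c,[[579,238,7]]))
E
```

```text
time_s: 8.55
eef_pos: [541.4, 162.4, 159.5]
ee_rot: [-0.0, 0.846, 0.534, -0.001]
force: [-0.2, -0.3, 1.0]
grip_width: 0.474
grip_force: 0.0
time_s: 8.95
eef_pos: [578.9, 238.2, 158.9]
ee_rot: [-0.0, 0.874, 0.486, -0.001]
force: [0.3, -0.2, 0.2]
grip_width: 0.466
grip_force: 0.0
[578.92244657 237.4673638  159.26424109] [-5.86324987e-05  8.74359906e-01  4.85277344e-01 -8.06865738e-04] 0.4722167721720239
[[318.42363721 178.39763643]]
```

View pics/w4.png

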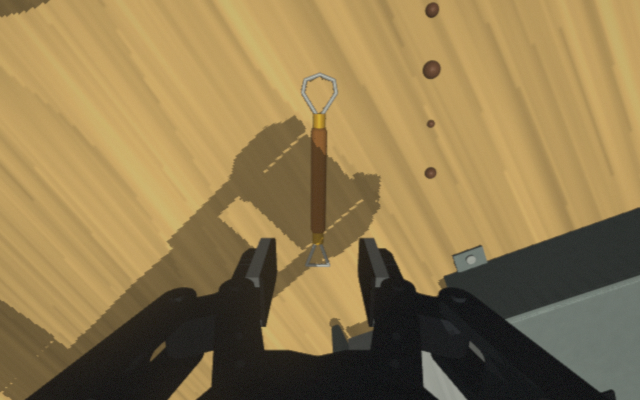

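The grip runs from (319,114) to (318,243), centred between the fingers and aligned with them.

```bash
python3 -m jog '[[0,0,0.04,0,0,0,0.04],[0,0,0.04,0,0,0,0.04],[0,0,0.03,0,0,0,0.04],[0,0,0.02,0,0,0,0.04],[0,0,0.009,0,0,0,0.04]]'
python3 -m jog '[[0,0,0.006,0,0,0,0.04],[0,0,0,0,0,0,0.04],[0,0,0,0,0,0,0.04]]'
python3 -m jog '[[0,0,0,0,0,0,0],[0,0,0,0,0,0,0],[0,0,0,0,0,0,0],[0,0,0,0,0,0,0]]' 25
```

```text
time_s: 9.5
eef_pos: [578.3, 236.5, 19.1]
ee_rot: [-0.0, 0.875, 0.485, -0.002]
force: [0.7, -0.8, 0.9]
grip_width: 0.465
grip_force: 0.0
time_s: 9.8
eef_pos: [580.0, 237.8, 16.0]
ee_rot: [0.0, 0.875, 0.485, 0.001]
force: [0.5, 0.1, 0.8]
grip_width: 0.467
grip_force: 0.0
time_s: 10.2
eef_pos: [579.8, 238.0, 15.6]
ee_rot: [0.0, 0.874, 0.485, 0.001]
force: [-0.8, -1.1, 5.2]
grip_width: 0.151
grip_force: 26.0
```

```bash
python3 -m jog '[[0,0,-0.005,0,0,0,0],[0,0,-0.02,0,0,0,0],[0,0,-0.04,0,0,0,0],[0,0,-0.04,0,0,0,0],[0,0,-0.02,0,0,0,0]]'
python3 - <<'E'
from h import *
s=sense();print(s["eef_pos"],s["grip_width"],s["grip_force"])
plan([549,-47.6,135],81.3,8)
E
```

```text
time_s: 10.7
eef_pos: [580.3, 238.2, 143.6]
ee_rot: [0.001, 0.874, 0.485, 0.002]
force: [-0.4, -0.4, -0.4]
grip_width: 0.153
grip_force: 25.3
[580.26106268 238.20186969 143.63621575] 0.1531618278480783 25.260081589221954
[-0.0324, 0.0156, 0.001, 0.0005, -0.0003, -0.0507]
[-0.0331, 0.0139, 0.001, 0.0005, -0.0003, -0.0507]
[-0.0338, 0.0122, 0.001, 0.0005, -0.0003, -0.0507]
[-0.0344, 0.0105, 0.001, 0.0005, -0.0003, -0.0507]
[-0.0349, 0.0087, 0.001, 0.0005, -0.0003, -0.0507]
[-0.0353, 0.007, 0.0011, 0.0005, -0.0003, -0.0507]
[-0.0356, 0.0052, 0.0011, 0.0005, -0.0003, -0.0507]
[-0.0358, 0.0034, 0.0011, 0.0005, -0.0003, -0.0507]
```

```bash
python3 -m jog '[[-0.0325,0.0156,0.001,0,0,-0.051,0],[-0.033,0.014,0.001,0,0,-0.051,0],[-0.034,0.012,0.001,0,0,-0.051,0],[-0.0345,0.0105,0.001,0,0,-0.051,0],[-0.035,0.0085,0.001,0,0,-0.051,0]]'
python3 -m jog '[[-0.035,0.007,0.001,0,0,-0.051,0],[-0.0355,0.005,0.001,0,0,-0.051,0],[-0.0355,0.0035,0.001,0,0,-0.051,0],[0,0,0,0,0,0,0],[0,0,0,0,0,0,0]]'
python3 - <<'E'
from h import *
c,im=show("wrist","w5");s=sense();print(s["eef_pos"],s["ee_rot"],s["grip_width"])
E
```

```text
time_s: 11.2
eef_pos: [558.9, 57.7, 134.9]
ee_rot: [-0.0, 0.805, 0.593, -0.0]
force: [-1.0, 0.0, -0.4]
grip_width: 0.154
grip_force: 25.3
time_s: 11.7
eef_pos: [547.8, -47.8, 131.8]
ee_rot: [-0.0, 0.759, 0.651, 0.0]
force: [0.1, 1.0, -0.0]
grip_width: 0.149
grip_force: 25.3
[547.87753166 -47.03997206 131.84269479] [-1.83192456e-04  7.58298887e-01  6.51907020e-01  5.26820367e-05] 0.15468972347872084
```

View pics/w5.png

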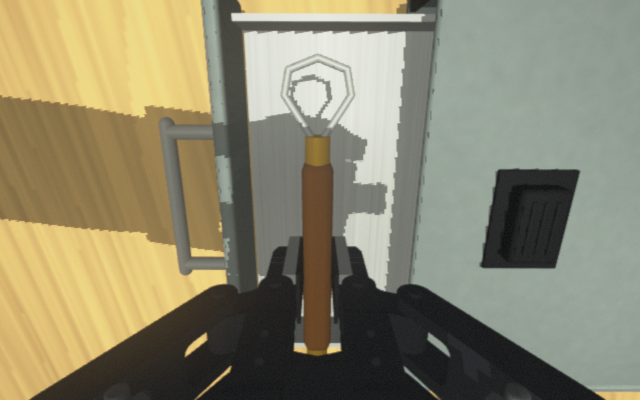

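The tool hangs straight over the clear part of the tray, between the panel (u≈240) and the deck edge (u≈430).

```bash
python3 -m jog '[[0,0.001,0.03,0,0,0,0],[0,0.001,0.03,0,0,0,0],[0,0,0.02,0,0,0,0],[0,0,0.008,0,0,0,0],[0,0,0,0,0,0,0]]'
python3 -m jog '[[0,0,0.003,0,0,0,0],[0,0,0.002,0,0,0,0],[0,0,0,0,0,0,0]]'
```

```text
time_s: 12.25
eef_pos: [549.7, -46.9, 43.3]
ee_rot: [-0.001, 0.758, 0.652, -0.0]
force: [-0.4, -0.4, -0.0]
grip_width: 0.153
grip_force: 25.3
time_s: 12.55
eef_pos: [550.1, -47.9, 39.3]
ee_rot: [0.0, 0.758, 0.652, 0.0]
force: [0.2, 0.2, -0.5]
grip_width: 0.158
grip_force: 25.3
```

```bash
python3 -m jog '[[0,0,0.001,0,0,0,0],[0,0,0.001,0,0,0,0],[0,0,0,0,0,0,0]]'
python3 -m jog '[[0,0,0,0,0,0,0.018],[0,0,0,0,0,0,0.025],[0,0,0,0,0,0,0.03],[0,0,0,0,0,0,0.03]]'
```

```text
time_s: 12.85
eef_pos: [550.1, -48.0, 37.1]
ee_rot: [0.0, 0.758, 0.652, 0.0]
force: [-0.9, -0.8, 1.6]
grip_width: 0.155
grip_force: 25.5
time_s: 13.25
eef_pos: [549.9, -47.9, 36.7]
ee_rot: [-0.0, 0.758, 0.652, -0.0]
force: [0.4, 0.0, -0.1]
grip_width: 0.352
grip_force: 0.0
```

Up, then across to the handle (bar at about (447.5,−32)).

```bash
python3 -m jog '[[0,0,-0.015,0,0,0,0.03],[0,0,-0.04,0,0,0,0.03],[0,0,-0.045,0,0,0,0.03],[0,0,-0.045,0,0,0,0.03]]'
python3 - <<'E'
from h import *
plan([447.5,-32,180],81.3,3)
E
```

```text
time_s: 13.65
eef_pos: [549.5, -47.8, 183.4]
ee_rot: [-0.0, 0.758, 0.652, -0.0]
force: [0.9, -0.4, -0.0]
grip_width: 0.351
grip_force: 0.0
[0.0001, -0.0344, 0.0012, -0.0002, -0.0, 0.0006]
[0.0001, -0.0344, 0.0011, -0.0002, -0.0, 0.0006]
[0.0001, -0.0344, 0.0011, -0.0002, -0.0, 0.0006]
```

```bash
python3 -m jog '[[0,-0.034,0,0,0,0,0.028],[0,-0.0345,0,0,0,0,0.028],[0,-0.0345,0,0,0,0,0.028],[0,0,0,0,0,0,0.028],[0,0,0,0,0,0,0.028]]'
python3 - <<'E'
from h import *
c,im=show("wrist","w6");s=sense();print(s["eef_pos"],s["grip_width"],proj(c,[[447.5,-32,44]]))
E
```

```text
time_s: 14.15
eef_pos: [448.2, -32.6, 182.3]
ee_rot: [0.001, 0.758, 0.652, 0.0]
force: [1.0, -0.5, 0.7]
grip_width: 0.325
grip_force: 0.0
[448.70221864 -32.72260921 182.12436733] 0.326049907852941 [[316.94129169 182.49214573]]
```

View pics/w6.png

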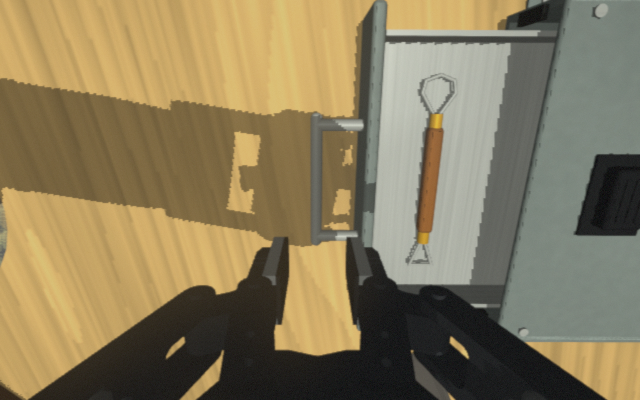

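The tool lies flat in the tray, and the bar (u≈317) is centred between the fingers.

```bash
python3 -m jog '[[0,0,0.04,0,0,0,0.028],[0,0,0.04,0,0,0,0.028],[0,0,0.03,0,0,0,0.028],[0,0,0.018,0,0,0,0.028],[0,0,0.01,0,0,0,0.028]]'
python3 -m jog '[[0,0,0.0045,0,0,0,0.028],[0,0,0,0,0,0,0.028],[0,0,0,0,0,0,0],[0,0,0,0,0,0,0],[0,0,0,0,0,0,0]]' 50
python3 -m jog '[[0,0,0,0,0,0,0],[0,0.004,0,0,0,0,0],[0,0.008,0,0,0,0,0],[0,0.01,0,0,0,0,0],[0,0.008,0,0,0,0,0]]'
python3 -m jog '[[0,0.004,-0.002,0,0,0,0],[0,0,-0.004,0,0,0,0],[0,0,-0.004,0,0,0,0],[0,0,-0.0025,0,0,0,0],[0,0,0,0,0,0,0]]'
```

```text
time_s: 14.7
eef_pos: [448.3, -32.5, 42.1]
ee_rot: [-0.001, 0.758, 0.652, -0.001]
force: [0.3, -0.1, 1.2]
grip_width: 0.329
grip_force: 0.0
time_s: 15.2
eef_pos: [448.6, -32.7, 40.0]
ee_rot: [0.001, 0.758, 0.652, 0.0]
force: [-0.2, 0.4, 1.6]
grip_width: 0.095
grip_force: 48.8
time_s: 15.7
eef_pos: [478.9, -37.3, 39.4]
ee_rot: [0.0, 0.758, 0.652, 0.0]
force: [-2.0, -1.1, 4.6]
grip_width: 0.094
grip_force: 49.2
time_s: 16.2
eef_pos: [481.4, -37.5, 52.0]
ee_rot: [-0.0, 0.758, 0.652, -0.0]
force: [-1.4, -1.7, -3.9]
grip_width: 0.09
grip_force: 48.7
```

```bash
python3 -m jog '[[0,0.005,0,0,0,0,0],[0,0.007,0,0,0,0,0],[0,0.008,0,0,0,0,0],[0,0.007,0,0,0,0,0],[0,0.005,0,0,0,0,0]]'
python3 -m jog '[[0,0.004,0,0,0,0,0],[0,0.003,0,0,0,0,0],[0,0,0,0,0,0,0]]'
```

```text
time_s: 16.7
eef_pos: [514.1, -42.5, 51.7]
ee_rot: [0.0, 0.758, 0.652, 0.0]
force: [-1.8, -2.4, -4.4]
grip_width: 0.097
grip_force: 48.8
time_s: 17.0
eef_pos: [519.9, -43.3, 51.5]
ee_rot: [-0.001, 0.758, 0.652, -0.001]
force: [-4.9, -3.3, -3.7]
grip_width: 0.096
grip_force: 48.9
```

```bash
python3 -m jog '[[0,0,0.004,0,0,0,0],[0,0,0.004,0,0,0,0],[0,0,0.004,0,0,0,0],[0,0.002,0,0,0,0,0],[0,0,0,0,0,0,0]]'
python3 -m jog '[[0,0.003,0,0,0,0,0],[0,0.003,0,0,0,0,0],[0,0.003,0,0,0,0,0],[0,0.003,0,0,0,0,0],[0,0.003,0,0,0,0,0]]'
python3 -m jog '[[0,0.002,0,0,0,0,0],[0,0.002,0,0,0,0,0],[0,0.002,0,0,0,0,0],[0,0.002,0,0,0,0,0],[0,0,0,0,0,0,0]]'
```

```text
time_s: 17.5
eef_pos: [522.2, -43.7, 40.1]
ee_rot: [-0.0, 0.758, 0.652, -0.0]
force: [-4.8, -2.1, 0.0]
grip_width: 0.097
grip_force: 49.4
time_s: 18.0
eef_pos: [536.6, -45.9, 40.0]
ee_rot: [-0.001, 0.758, 0.652, -0.001]
force: [-6.9, -2.0, 2.0]
grip_width: 0.092
grip_force: 49.5
time_s: 18.5
eef_pos: [542.7, -46.7, 39.5]
ee_rot: [-0.003, 0.758, 0.652, -0.002]
force: [-15.1, -1.5, 5.4]
grip_width: 0.093
grip_force: 50.0
```

```bash
python3 -m jog '[[0,0.002,0,0,0,0,0],[0,0.002,0,0,0,0,0],[0,0.001,0,0,0,0,0],[0,0.001,0,0,0,0,0],[0,0,0,0,0,0,0]]'
python3 -m jog '[[0,0.001,0,0,0,0,0],[0,0.001,0,0,0,0,0],[0,0.001,0,0,0,0,0],[0,0,0,0,0,0,0]]'
```

```text
time_s: 19.0
eef_pos: [549.7, -47.9, 39.8]
ee_rot: [-0.001, 0.758, 0.652, -0.001]
force: [-9.6, -2.2, 2.2]
grip_width: 0.099
grip_force: 49.7
time_s: 19.4
eef_pos: [552.6, -48.3, 39.8]
ee_rot: [-0.001, 0.758, 0.652, -0.001]
force: [-10.5, -2.4, 3.2]
grip_width: 0.096
grip_force: 49.7
```

```bash
python3 -m jog '[[0,0.001,0,0,0,0,0],[0,0,0,0,0,0,0]]'|grep -E "eef|^for"
python3 -m jog '[[0,0.001,0,0,0,0,0],[0,0,0,0,0,0,0]]'|grep -E "eef|^for"
python3 -m jog '[[0,0.001,0,0,0,0,0],[0,0,0,0,0,0,0]]'|grep -E "eef|^for"
```

```text
eef_pos: [553.6, -48.5, 39.8]
force: [-10.9, -2.8, 3.1]
eef_pos: [554.8, -48.7, 39.9]
force: [-9.9, -1.7, 0.8]
eef_pos: [556.5, -49.0, 40.1]
force: [-5.9, -2.3, -0.0]
```

```bash
python3 -m jog '[[0,0.001,0,0,0,0,0],[0,0,0,0,0,0,0]]'|grep -E "eef|^for"
python3 -m jog '[[0,-0.001,0,0,0,0,0],[0,-0.001,0,0,0,0,0],[0,0,0,0,0,0,0]]'|grep -E "eef|^for"
python3 -m jog '[[0,-0.001,0,0,0,0,0],[0,-0.001,0,0,0,0,0],[0,0,0,0,0,0,0]]'|grep -E "eef|^for"
```

```text
eef_pos: [557.2, -49.1, 40.0]
force: [-7.7, -2.3, 1.4]
eef_pos: [556.7, -49.1, 40.4]
force: [1.8, -4.1, -1.3]
eef_pos: [556.4, -49.2, 40.8]
force: [10.1, -4.0, -3.7]
```

Pulling back now meets 10 N of resistance, so the tray is latched. I'll ease off, let go and check.

```bash
python3 -m jog '[[0,0.002,0,0,0,0,0],[0,0,0,0,0,0,0],[0,0,0,0,0,0,0.026],[0,0,0,0,0,0,0.026],[0,0,0,0,0,0,0.026]]'
python3 -m jog '[[0,0,-0.015,0,0,0,0.026],[0,0,-0.04,0,0,0,0.026],[0,0,-0.045,0,0,0,0.026],[0,-0.03,-0.045,0,0,0,0.026],[0,-0.03,0,0,0,0,0.026]]'
python3 -m jog '[[0,0,0,0,0,0,0.026],[0,0,0,0,0,0,0.026],[0,0,0,0,0,0,0.026]]' | head -2
python3 - <<'E'
from h import *
c,im=show("wrist","w7");a=cv2.imread("pics/w7.png");c,im=show("top","t7");b=cv2.imread("pics/t7.png")
cv2.imwrite("pics/fin.png",np.vstack([cv2.resize(a,(480,300)),cv2.resize(b,(480,300))]))
E
```

```text
time_s: 21.3
eef_pos: [555.5, -48.4, 39.7]
ee_rot: [-0.0, 0.758, 0.652, -0.0]
force: [-0.1, 0.1, -0.4]
grip_width: 0.303
grip_force: 0.0
time_s: 21.8
eef_pos: [500.1, -40.4, 186.2]
ee_rot: [0.004, 0.758, 0.652, 0.003]
force: [-0.0, -0.6, -0.5]
grip_width: 0.302
grip_force: 0.0
time_s: 22.1
eef_pos: [499.2, -40.2, 181.1]
```

View pics/fin.png

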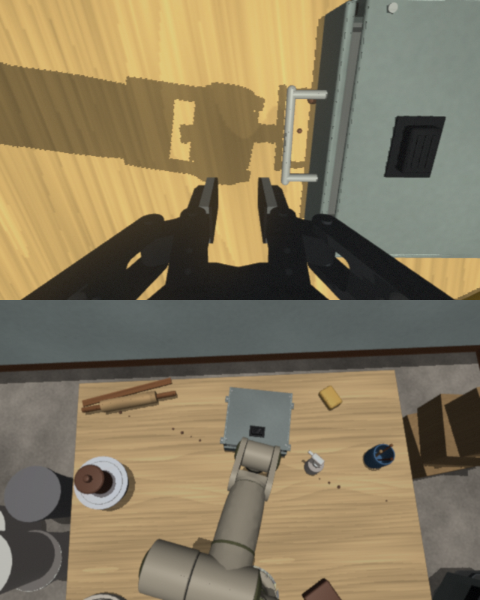

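The tray's panel stands close to the deck front, the bar is at about (387,180) in full-size pixels, and the other things are where they were. I'll check the bar's position, then hand in.

```bash
python3 - <<'E'
from h import *
p=ray(cam("wrist"),[[387,180]],44)[0];print(p)
if p[0]>548:
    from rig import finish_job; print(finish_job())
E
```

```text
[558.48875455 -45.98492664  44.        ]
the job is handed in; nothing more can be done
None
```

The turning tool is in the tray and the drawer is latched shut: it clicked, held against a 10 N pull and stayed closed after I let go. The job was handed in at about 22 s, and the other things on the bench looked undisturbed in the last picture.

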